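# Tip the tack-test balls out of the tilting tray into a hanging basket

### The arm

A 6-joint arm with a two-finger parallel gripper is mounted at the origin on a cart in front of the work surface, level with it; the furniture and walls round the work are solid. World frame = base frame: x ahead of the robot, y to its left, z up, the work surface at z = 0. Lengths are in m, angles in rad, forces in N, time in s.
With the tool pointing down it reaches from about 0.3 to 0.875 m from the base axis. Payload 6.4 kg.
Tool frame: the origin (TCP) lies on the centre line of the jaws, within the pads' length; the fingertips stand 25 mm ahead of it and the grasp point (between the pads) lies 6 mm ahead of it; z points along the fingers, y is the line along which they close (so a half turn about z gives the same grasp; the last joint's range is limited). The gripper opens to 85 mm and grips with 20 to 120 N. Pads are 22 mm wide; open, the fingers measure 114 mm over their backs; the gripper's body (76 mm by 85 mm) begins 54 mm behind the grasp point. The pads swing forward as they close: fully open they stand 13 mm farther back than shut.
Start: joints at [0.972, 0.181, 1.607, -0, 1.354, -0.206], TCP at [0.22, 0.531, 0.256] pointing down, gripper open.
Joint ranges: [-2.99, 2.99], [-0.89, 2.07], [0.3, 2.58], [-1.14, 4.28], [0, 2.63], [-3.12, 3.12]. Speed limits (rad/s): [2.57, 2.57, 3.01, 3.14, 3.14, 3.14].

### API

Orientations are given as a unit quaternion [w, x, y, z].
In Python, from bench import get_obs, camera, hand_in, spot_in gives the robot as it stands.
- The arm moves only by the shell command python3 -m jog 'ROWS'. ROWS is JSON, one flat list of numbers, 7 for each row, row after row: the shift along the tool's x, y, z in m, then the turn, a rotation vector about the tool's x, y, z in rad, then the closure, from 0 (fully open) to 1 (shut). A call has 1 to 20 rows; each row is the pose to reach, as a shift and turn from the pose commanded when the call began, along the tool's axes at that moment; what a row does not reach only later rows make up. A row lasts 1/8 s, in which the tool goes at most 62.5 mm and 10.7 degrees, less where a joint would pass 70% of its speed; a pose out of reach is approached as far as the arm can. A call with a gripper value outside its range is refused whole. The fingers move at their own pace and stop on an object; the grip force is fixed at half the most. Time passes only in rows, so rows that repeat a pose let the fingers close. It gives the time, the measured TCP pose, the force, the opening and the grip force at its end, in the units of the state.
- get_obs(): the state, without advancing time (a new reading comes with each control period).
- camera(name): name is "side" or "top"; returns a dict with "frame" (420x560x3 uint8, red, green, blue), "mtx" (3x3 intrinsics, pixels), "extrinsics" (4x4, takes a point from camera to world coordinates). Camera axes: x right, y up, looking along -z (the intrinsics and any distortion apply to the point x, -y, -z); pixel columns grow to the right and rows downward; lengths in m; the calibration is good to about 2 mm. A picture is of the moment at which its call begins. There is no depth.
- hand_in(): hands the job in; it is judged then, once.
Trained networks look in a picture, given as the dict that the camera call returned (one of the last four; its "shot" number tells which), for a name from the list of things; names that differ only in an ending like _2 or _b are one class to them, and where a whole thing is asked for, a point or a joint stands for the part that bears it (a point fixed in the world has none). Each returns a list of dicts, best first, with "confidence" (0 to 1); they miss things now and then, are a little off and sometimes report something else, mostly with a low value. They report only what shows in the picture. A call takes as long as a camera call.
- spot_in(picture, name): "xyz" ([x, y, z] in m, in world coordinates, good to about 4 mm: the middle of the surface that is visible of it).
The state is a dict: "time_s": time; "q": joint angles; "dq": joint speeds; "joint_efforts": joint torques, N m; "eef_pos": TCP position; "eef_rot": TCP orientation; "wrist_force": force on the tool from outside, world axes, zero at the start; "torque": the same for the moment, N m; "opening": opening from 0.0 (shut) to 1.0 (fully open); "grasp_force": force on a finger pad.
Only numpy, scipy, OpenCV 4.12 (cv2) and the standard library are available. Lean on these libraries where they do the work, as an engineer would, in place of code of your own. Each camera call takes 0.05 s, during which the arm holds its last target. There are 200 camera calls.

### The job

Hang the yellow catch basket by its wire handle on the steel hook of the pouring stand, and let go of it. Then push the red-knobbed lever until the blue ball tray is tipped to the red 45-degree mark and no further, hold it there for about two seconds so that both steel balls roll out into the basket, and push the tray back fully level. Leave the basket hanging with both balls in it, and do not knock the other things on the table about.

Things in the scene. Friction and masses are not known exactly. Their poses are not given: they have to be found in the camera images.
- stand: pouring stand, fixed: grey base plate 150 x 280 x 10 mm (x -60 to 90) with two cheeks carrying the tray's pivot along x at z = 190 mm. Origin: on the table under the pivot; z up. Tray spout to -y; lever and white scale plate (y -42 to 42, z up to 252, face at x = -40) on the -x side; hook post on the +x side. The level tray spans y -40 to 120, x -18 to 18, z 172 to 204 mm
- hook_seat (a point): hook seat: middle of the top of a flat steel strip 30 mm wide (y), at x 0, y -90, z 200 mm in the stand's frame, axes as the stand's. The strip comes from a post at x = 66 towards -x. Front end: upturned lip at x -24 to -20, 16 mm high. Back of the seat: x = 18, where the arm rises 25 mm. The handle bar lies across it, along y, between lip and arm; it comes in over the lip from the -x side
- tray (a joint): tilt of the blue ball tray, rad: 0 level (on its stop), grows as the spout (-y end) goes down; 0.785 is the red 45-degree mark; end stop at 1.2. Stiff: it stays where it is left (about 3 N at the knob). The balls sit in shallow seats and roll out at about 36 degrees
- lever_knob (a point): centre of the red ball knob, 18 mm across, on the tray's lever (8 mm rod), 100 mm from the pivot, at x = -62 mm in the stand's frame. Tray level: the lever leans 22.5 degrees to the stand's +y (over the green mark), knob at y = 38, z = 282 mm. Pushed to -y it tips the tray; at 45 degrees it leans 22.5 degrees to -y, over the red mark
- basket: yellow open catch basket 100 (x) x 90 (y) x 50 mm, walls 4 mm, 0.3 kg; origin at the centre of its underside, z up. Rigid handle: four 6 mm wires from the rim's corners up to a flat bar 12 mm wide, 66 mm long along y, z 145 to 153 mm; on the bar's middle stands a black square grip 16 x 16 mm, up to z = 193, gripped from above. It may hang either way round
- basket_bar (a point): middle of the underside of the basket's handle bar, 145 mm above the basket's underside; axes as the basket's
- ball_a: steel ball, 24 mm across, in the seat of the tray nearer the spout; origin at its centre
- ball_b: steel ball, 24 mm across, in the second seat of the tray; origin at its centre
- wash_bottle: bystander: white wash bottle with red cap and bent spout tube, 55 mm round, 171 mm high (the body's axis lies 18 mm along +x from the origin); origin at the centre of its underside
- black_flask: bystander: black flask, 45 mm round, 111 mm high; origin at the centre of its underside
- amber_bottle: bystander: small amber bottle with black cap, 37 mm round, 95 mm high; origin at the centre of its underside
- tape: bystander: roll of buff tape lying flat, 84 mm round, 48 mm high; origin at the centre of its underside
- stopwatch: bystander: black stopwatch lying flat, 70 x 58 x 17 mm; origin at the centre of its underside
- gauge: bystander: black bench thickness gauge with a dial, 34 x 52 x 88 mm; origin at the centre of its underside
- tin: bystander: white round sample tin, 66 mm round, 29 mm high; origin at the centre of its underside

How it is judged:
By the outcome, as a careful person would: the job done as asked, in the order asked, and still so for the second after the job is handed in, with the robot touching nothing.
It also fails if it takes over 64 s, if anything falls off the work surface, if the arm or the gripper's body presses on something with over 40 N, if the wrist force passes 120 N, or if a joint passes its speed limit or range.

## Working session

There is one attempt and no reset: what is moved stays moved. The work goes in short steps, Python scripts to look and compute and a shell command to move; the robot and the scene stay as the last step left them, time stands still between calls to the robot, and variables do not carry over. Pictures are saved under pics/ and viewed, at most 10 in all, crops included, and the job is handed in when it is done.

```bash
mkdir -p pics; ls
python3 - <<'E'
from bench import *
import cv2
o=get_obs();print({k:o[k] for k in('time_s','eef_pos','eef_rot','opening','wrist_force')})
for n in('side','top'):
    p=camera(n);cv2.imwrite(f'pics/{n}0.png',p['frame'][...,::-1])
    print(n,p['mtx'].tolist(),p['extrinsics'].round(4).tolist(),[k for k in p])
    for t in('stand','basket','basket_bar','lever_knob','ball_a','tray','wash_bottle','black_flask','amber_bottle','tape','stopwatch','gauge','tin'):
        print(t,[(list(map(lambda v:round(float(v),3),d['xyz'])),round(d['confidence'],2)) for d in spot_in(p,t)[:2]])
E
```

```text
pics
{'time_s': 0.0, 'eef_pos': array([0.21979428, 0.53078304, 0.2553759 ]), 'eef_rot': array([-3.45603135e-04,  1.95136247e-01,  9.80775752e-01, -8.06656689e-04]), 'opening': 1.0023408271333187, 'wrist_force': array([-0.62018191,  0.00781988, -0.09144145])}
side [[394.3141176612922, 0.0, 276.8042048996696], [0.0, 394.3141176612922, 212.15841553922857], [0.0, 0.0, 1.0]] [[0.9433, 0.1077, -0.3139, 0.1397], [-0.3311, 0.3699, -0.8681, -1.1401], [0.0226, 0.9228, 0.3846, 0.6547], [0.0, 0.0, 0.0, 1.0]] ['frame', 'mtx', 'extrinsics', 'shot']
stand [([0.587, 0.088, 0.092], 0.57)]
basket [([0.504, -0.326, 0.029], 0.72), ([0.656, -0.328, 0.02], 0.71)]
basket_bar [([0.507, -0.336, 0.036], 0.6)]
lever_knob [([0.562, 0.1, 0.195], 0.61)]
ball_a []
tray [([0.553, 0.099, 0.194], 0.85)]
wash_bottle [([0.521, -0.142, 0.075], 0.68), ([0.436, -0.149, 0.06], 0.56)]
black_flask [([0.434, -0.147, 0.06], 0.72), ([0.506, -0.335, 0.036], 0.58)]
amber_bottle [([0.63, -0.148, 0.06], 0.78), ([0.447, -0.523, 0.035], 0.26)]
tape [([0.448, -0.523, 0.036], 0.59), ([0.585, 0.087, 0.089], 0.46)]
stopwatch [([0.653, -0
[... 362 characters left out ...]
.127, 0.182], 0.47)]
basket [([0.51, -0.325, 0.011], 0.84), ([0.526, -0.124, 0.106], 0.65)]
basket_bar [([0.508, -0.323, 0.013], 0.65)]
lever_knob [([0.564, 0.128, 0.177], 0.63)]
ball_a [([0.562, 0.167, 0.198], 0.37)]
tray [([0.56, 0.126, 0.179], 0.66), ([0.444, -0.124, 0.106], 0.38)]
wash_bottle [([0.528, -0.122, 0.103], 0.53), ([0.563, 0.124, 0.176], 0.37)]
black_flask [([0.509, -0.327, 0.009], 0.71), ([0.444, -0.125, 0.105], 0.44)]
amber_bottle [([0.627, -0.132, 0.066], 0.54)]
tape [([0.454, -0.503, 0.049], 0.59), ([0.438, 0.42, 0.028], 0.39)]
stopwatch [([0.663, -0.322, 0.021], 0.64)]
gauge [([0.436, 0.421, 0.028], 0.67), ([0.53, -0.125, 0.104], 0.47)]
tin [([0.549, 0.425, 0.026], 0.71)]
```

Run:
```python
import cv2
for n in('side','top'):
    f=cv2.imread(f'pics/{n}0.png');cv2.imwrite(f'pics/{n}0b.png',cv2.resize(f,(800,600),interpolation=cv2.INTER_CUBIC))
```

```text
(no output)
```

View pics/side0b.png

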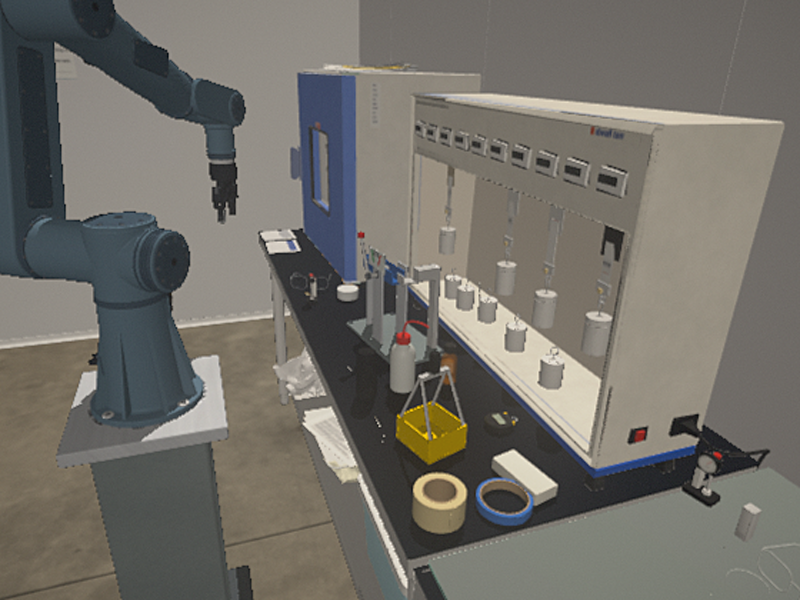

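View pics/top0b.png

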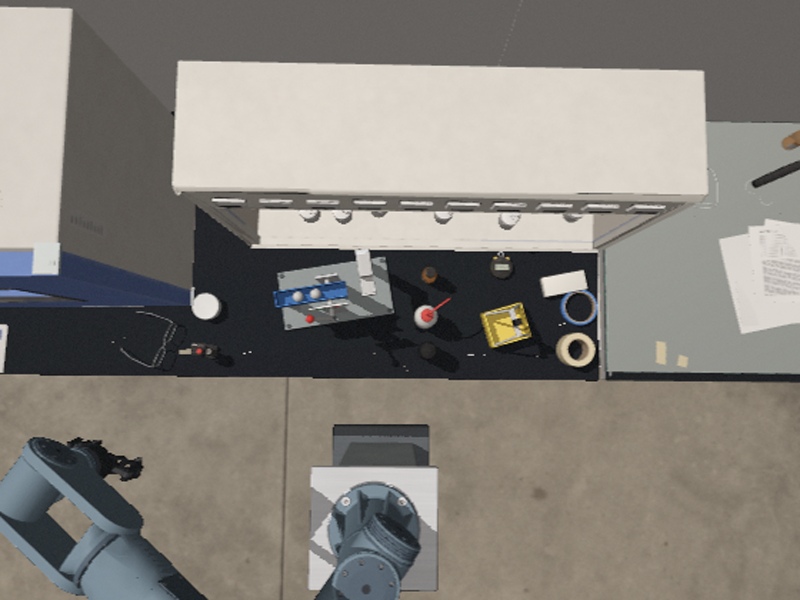

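The side view shows the basket at about (430,430) and the stand at (400,310), with the cabinet behind them. The top view shows the stand at (335,293), slightly turned, the red knob at (310,319) and the basket at (507,326). Next I'll look at enlarged crops.

Run:
```python
import cv2,numpy as np
s=cv2.imread('pics/side0.png');t=cv2.imread('pics/top0.png')
def c(f,x,y,w,h,W,H):return cv2.resize(f[y:y+h,x:x+w],(W,H),interpolation=cv2.INTER_CUBIC)
a=np.vstack([np.hstack([c(t,185,165,100,75,400,300),c(t,320,195,80,60,400,300)]),np.hstack([c(s,235,155,80,100,400,500)[:300],c(s,260,250,80,90,400,450)[:300]])])
cv2.imwrite('pics/crop1.png',a)
```

```text
(no output)
```

View pics/crop1.png

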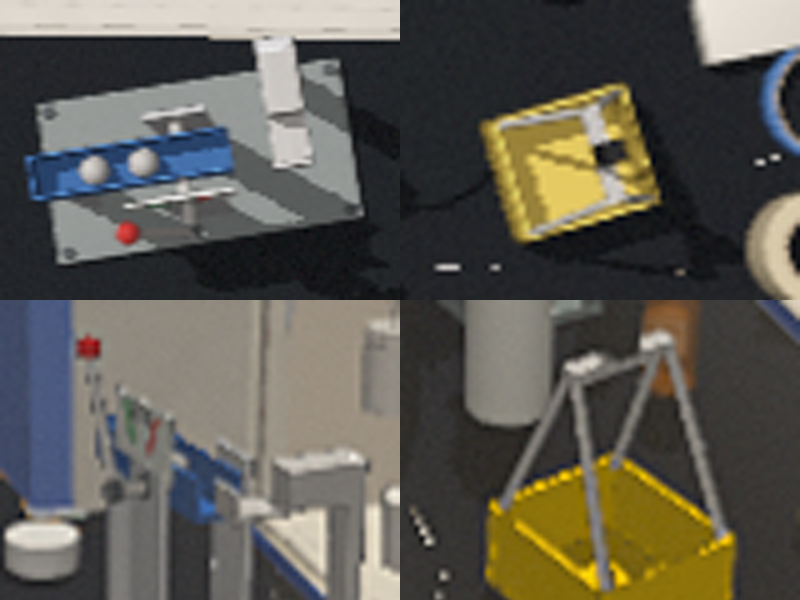

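Crop readings:
- **Top, stand:** plate corners (37,105), (338,60), (362,213) and (60,263), knob (128,233), lip edge about (275–312,163).
- **Top, basket:** rim corners (483,122), (626,85), (660,200) and (522,240), grip top (610,152).
- **Side:** knob (88,348), bar ends (585,365) and (657,340).

Next I'll fit the poses from these.

```bash
cat > h.py <<'E'
import numpy as np,cv2
from scipy.optimize import least_squares
from scipy.spatial.transform import Rotation as R
def proj(p,X):
    E=np.linalg.inv(p['extrinsics']);c=np.atleast_2d(X)@E[:3,:3].T+E[:3,3]
    u=np.c_[c[:,0],-c[:,1],-c[:,2]]@p['mtx'].T
    return u[:,:2]/u[:,2:]
def ray(p,uv):
    d=np.linalg.inv(p['mtx'])@[*uv,1];E=p['extrinsics'];return E[:3,3],E[:3,:3]@[d[0],-d[1],-d[2]]
def atz(p,uv,z):
    o,d=ray(p,uv);return o+d*(z-o[2])/d[2]
def tri(pa,ua,pb,ub):
    o1,d1=ray(pa,ua);o2,d2=ray(pb,ub)
    s=np.linalg.lstsq(np.c_[d1,-d2],o2-o1,rcond=None)[0]
    a,b=o1+d1*s[0],o2+d2*s[1];return (a+b)/2,np.linalg.norm(a-b)
def pose(v,X):
    c,s=np.cos(v[2]),np.sin(v[2]);X=np.asarray(X,float)
    return np.c_[v[0]+c*X[:,0]-s*X[:,1],v[1]+s*X[:,0]+c*X[:,1],X[:,2]]
def fit(obs,v0):  # obs: (pic, modelpt m, uv)
    def f(v):return np.concatenate([proj(p,pose(v,[m]))[0]-uv for p,m,uv in obs])
    r=least_squares(f,v0,loss='soft_l1');return r.x,f(r.x).reshape(-1,2)
def blob(f,mask,box):
    x,y,w,h=box;ys,xs=np.nonzero(mask[y:y+h,x:x+w]);return np.array([xs.mean()+x,ys.mean()+y]),len(xs)
def red(f):
    f=f.astype(int);return (f[...,0]>110)&(f[...,1]<70)&(f[...,2]<70)
def goal(o,xyz,yaw):  # yaw = world angle of tool y, tool down; -> shift, rotvec in tool axes
    q=np.asarray(o['eef_rot']);T=R.from_quat(q[[1,2,3,0]])
    y=np.array([np.cos(yaw),np.sin(yaw),0]);z=np.array([0,0,-1.]);M=R.from_matrix(np.c_[np.cross(y,z),y,z])
    return (T.inv().apply(np.asarray(xyz)-o['eef_pos'])).round(4),(T.inv()*M).as_rotvec().round(4)
E
python3 - <<'E'
from h import *;from bench import *
s=camera('side');t=camera('top')
T=lambda x,y:np.array([(x+.5)/4+185-.5,(y+.5)/4+165-.5]);S=lambda x,y:np.array([x/5+235-.4,(y-300)/5+155-.4])
TB=lambda x,y:np.array([(x-400)/5+320-.4,y/5+195-.4]);SB=lambda x,y:np.array([(x-400)/5+260-.4,(y-300)/5+250-.4])
kt,n1=blob(0,red(t['frame']),(205,215,25,20));ks,n2=blob(0,red(s['frame']),(240,155,25,20))
print('knob px',kt,n1,ks,n2);k,g=tri(t,kt,s,ks);print('knob',k.round(4),g)
m=.001
obs=[(t,np.array(a)*m,T(*b)) for a,b in [((90,140,10),(37,105)),((90,-140,10),(338,60)),((-60,-140,10),(362,213)),((-60,140,10),(60,263)),((18,120,204),(27,158)),((-18,120,204),(38,198)),((-24,-75,216),(275,165)),((-24,-105,216),(312,163)),((18,-75,225),(268,117)),((18,-105,225),(303,108))]]
obs+=[(t,np.array([-62,38,282])*m,kt),(s,np.array([-62,38,282])*m,ks)]
v,r=fit(obs,[.57,.09,.15]);print('stand',v.round(4),np.degrees(v[2]));print(r.round(1).tolist())
print('seat',pose(v,[[0,-.09,.2]]).round(4), 'knob model',pose(v,[[-.062,.038,.282]]).round(4))
for e in [S(222,505),S(275,510)]: print('side hook px',e)
for q in [(-24,-75,216),(-24,-105,216),(18,-75,225),(18,-105,225),(66,-105,225)]:
  u=proj(s,pose(v,np.array([q])*m))[0]; print(q,'crop',((u[0]+.4-235)*5).round(),((u[1]+.4-155)*5+300).round())
ob=[(t,np.array(a)*m,b) for a,b in [((-50,45,50),TB(626,85)),((-50,-45,50),TB(522-38,122)),((50,45,50),TB(660,200)),((50,-45,50),TB(522,240))]]
# long edge is basket x: relabel
ob=[(t,np.array(a)*m,b) for a,b in [((-50,45,50),TB(483,122)),((50,45,50),TB(626,85)),((50,-45,50),TB(660,200)),((-50,-45,50),TB(522,240)),((0,0,193),TB(610,152))]]
ob+=[(s,np.array(a)*m,b) for a,b in [((0,-33,153),SB(583,362)),((0,33,153),SB(657,340))]]
b,r=fit(ob,[.5,-.32,-1.3]);print('basket',b.round(4),np.degrees(b[2]));print(r.round(1).tolist())
print('bar tri',[tri(t,TB(622,207),s,SB(583,362)),tri(t,TB(600,108),s,SB(657,340))])
print('cab front', atz(t,(300,133),.45),atz(t,(300,175),0))
np.savez('fit.npz',v=v,b=b)
o=get_obs();bg=pose(b,[[0,0,.178]])[0]
print(goal(o,bg+[0,0,.1],b[2]+np.pi/2))
E
```

```text
knob px [216.81818182 222.63636364] 22 [252.36363636 163.90909091] 11
knob [0.5057 0.1307 0.2831] 0.0009395411342015368
stand [0.5732 0.1031 0.1698] 9.726061049338963
[[-0.1, -0.4], [0.1, -1.0], [0.5, 0.8], [-0.1, 0.5], [-0.0, -0.6], [-1.2, 0.5], [0.1, 0.7], [0.2, -0.3], [-0.3, -0.6], [0.3, 0.2], [0.2, 0.2], [0.2, 0.3]]
seat [[0.5884 0.0144 0.2   ]] knob model [[0.5056 0.1301 0.282 ]]
side hook px [279.  195.6]
side hook px [289.6 196.6]
(-24, -75, 216) crop 215.0 480.0
(-24, -105, 216) crop 238.0 494.0
(18, -75, 225) crop 270.0 459.0
(18, -105, 225) crop 293.0 472.0
(66, -105, 225) crop 354.0 462.0
basket [ 0.509  -0.3252 -1.2754] -73.07611219306825
[[0.7, -0.3], [-1.2, -0.7], [-0.5, 0.5], [0.3, 0.4], [0.4, -0.1], [-3.4, 1.0], [1.6, -1.7]]
bar tri [(array([ 0.47871264, -0.34036579,  0.15846247]), np.float64(0.010000266462274962)), (array([ 0.53644417, -0.32387668,  0.15345973]), np.float64(0.007401396771691467))]
cab front [ 0.73923788 -0.10883823  0.45      ] [ 0.70223029 -0.13381184  0.        ]
(array([-0.5947, -0.6806, -0.0217]), array([-0.    , -0.    ,  0.8826]))
```

```bash
python3 -m jog '[-0.1,-0.05,-0.1,0,0,0,0,-0.16,-0.1,-0.1,0,0,0.1,0,-0.2,-0.15,-0.1,0,0,0.2,0,-0.24,-0.2,-0.1,0,0,0.3,0,-0.28,-0.25,-0.1,0,0,0.4,0,-0.32,-0.3,-0.1,0,0,0.5,0,-0.36,-0.35,-0.1,0,0,0.6,0,-0.4,-0.4,-0.1,0,0,0.7,0,-0.43,-0.45,-0.1,0,0,0.8,0,-0.46,-0.5,-0.1,0,0,0.88,0,-0.49,-0.55,-0.1,0,0,0.88,0,-0.53,-0.6,-0.1,0,0,0.88,0,-0.56,-0.64,-0.1,0,0,0.88,0,-0.595,-0.68,-0.1,0,0,0.883,0,-0.595,-0.68,-0.1,0,0,0.883,0,-0.595,-0.68,-0.06,0,0,0.883,0,-0.595,-0.68,-0.022,0,0,0.883,0,-0.595,-0.68,-0.022,0,0,0.883,0,-0.595,-0.68,-0.022,0,0,0.883,0]'
python3 - <<'E'
from h import *;from bench import *
f=np.load('fit.npz');b=f['b'];o=get_obs();bg=pose(b,[[0,0,.187]])[0]
print(o['time_s'],goal(o,bg,b[2]+np.pi/2))
t=camera('top');s=camera('side')
a=[cv2.resize(p['frame'][y:y+75,x:x+100][...,::-1],(400,300),interpolation=cv2.INTER_CUBIC) for p,x,y in((t,310,190),(s,250,215))]
cv2.imwrite('pics/c2.png',np.hstack(a))
E
```

```text
time_s: 3.88
eef_pos: [0.51, -0.3251, 0.28]
eef_rot: [0.001, 0.595, 0.803, -0.0]
wrist_force: [0.2, 0.5, -0.4]
opening: 0.998
grasp_force: 0.0
3.875 (array([ 0.0003, -0.0011,  0.093 ]), array([ 0.001 ,  0.0018, -0.0002]))
```

View pics/c2.png

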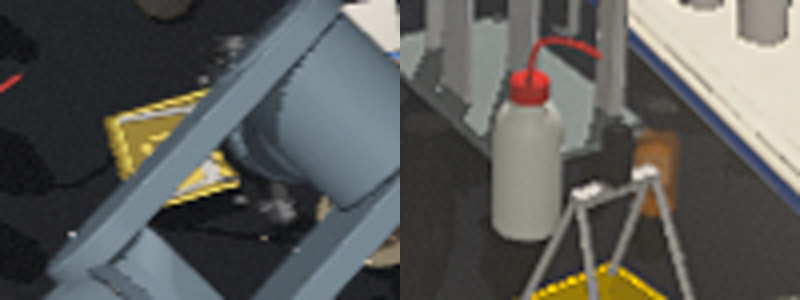

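The side crop shows the black grip at (618,155) above the bar, between (585,192) and (650,172). I'll check it against the fit.

Run:
```python
from h import *;from bench import *
b=np.load('fit.npz')['b'];s=camera('side')
for m in [(0,0,.193),(0,0,.153),(0,-.033,.153),(0,.033,.153)]:
    u=proj(s,pose(b,[m]))[0];print(m,(u-[250,215])*4+[400,0])
d=ray(s,(250+218/4,215+155/4));print(d[0]+d[1]*.0+0)
p=pose(b,[[0,0,.173]])[0];o,k=d;k/=np.linalg.norm(k);c=o+k*((p-o)@k);print('offset of grip (ray - model)',(c-p).round(4))
```

```text
(0, 0, 0.193) [614.55170663 122.39213423]
(0, 0, 0.153) [611.52217604 177.65768121]
(0, -0.033, 0.153) [571.38681157 192.10395422]
(0, 0.033, 0.153) [650.2415258  163.72108677]
[ 0.13973997 -1.1400856   0.65471544]
offset of grip (ray - model) [ 0.0025 -0.0026 -0.0025]
```

```bash
python3 -m jog '[0,0.001,0.03,0,0,0,0,0,0.001,0.06,0,0,0,0,0,0.001,0.08,0,0,0,0,0,0.001,0.092,0,0,0,0,0,0.001,0.092,0,0,0,0,0,0.001,0.092,0,0,0,0.5,0,0.001,0.092,0,0,0,1,0,0.001,0.092,0,0,0,1,0,0.001,0.092,0,0,0,1,0,0.001,0.092,0,0,0,1,0,0.001,0.092,0,0,0,1,0,0.001,0.092,0,0,0,1]'
```

```text
time_s: 5.52
eef_pos: [0.5105, -0.3248, 0.1867]
eef_rot: [0.0, 0.596, 0.803, -0.0]
wrist_force: [-1.1, -1.2, 4.4]
opening: 0.177
grasp_force: 59.3
```

```bash
python3 -m jog '[0,0,-0.01,0,0,0,1,0,0,-0.03,0,0,0,1,0,0,-0.07,0,0,0,1,0,0,-0.11,0,0,0,1,0,0,-0.15,0,0,0,1,0,0,-0.19,0,0,0,1,0,0,-0.21,0,0,0,1,0,0,-0.21,0,0,0,1]'
python3 - <<'E'
from h import *;from bench import *
v=np.load('fit.npz')['v'];o=get_obs();y=v[2]+np.pi/2
for x in(-.115,0):
  for z in (.4,.2867-.0,.2567,.2417):print(x,z,goal(o,pose(v,[[x,-.09,z]])[0],y))
E
```

```text
time_s: 6.52
eef_pos: [0.511, -0.3247, 0.3995]
eef_rot: [0.003, 0.595, 0.803, -0.0]
wrist_force: [0.0, 0.4, -3.2]
opening: 0.178
grasp_force: 58.8
-0.115 0.4 (array([ 0.3163,  0.0586, -0.0017]), array([-9.0000e-04,  5.5000e-03, -1.4453e+00]))
-0.115 0.2867 (array([0.3168, 0.0583, 0.1116]), array([-9.0000e-04,  5.5000e-03, -1.4453e+00]))
-0.115 0.2567 (array([0.3169, 0.0582, 0.1416]), array([-9.0000e-04,  5.5000e-03, -1.4453e+00]))
-0.115 0.2417 (array([0.317 , 0.0582, 0.1566]), array([-9.0000e-04,  5.5000e-03, -1.4453e+00]))
0 0.4 (array([ 0.3019,  0.1727, -0.0013]), array([-9.0000e-04,  5.5000e-03, -1.4453e+00]))
0 0.2867 (array([0.3024, 0.1724, 0.112 ]), array([-9.0000e-04,  5.5000e-03, -1.4453e+00]))
0 0.2567 (array([0.3025, 0.1723, 0.142 ]), array([-9.0000e-04,  5.5000e-03, -1.4453e+00]))
0 0.2417 (array([0.3026, 0.1723, 0.157 ]), array([-9.0000e-04,  5.5000e-03, -1.4453e+00]))
```

```bash
python3 -m jog '[0.02,0.004,0,0,0,-0.1,1,0.045,0.008,0,0,0,-0.22,1,0.07,0.013,0,0,0,-0.34,1,0.1,0.018,0,0,0,-0.46,1,0.13,0.024,0,0,0,-0.58,1,0.16,0.03,0,0,0,-0.7,1,0.19,0.035,0,0,0,-0.82,1,0.22,0.04,0,0,0,-0.94,1,0.25,0.046,0,0,0,-1.06,1,0.275,0.051,0,0,0,-1.18,1,0.295,0.055,0,0,0,-1.3,1,0.31,0.058,0,0,0,-1.4,1,0.317,0.058,0,0,0,-1.445,1,0.317,0.058,0,0,0,-1.445,1,0.317,0.058,0.04,0,0,-1.445,1,0.317,0.058,0.08,0,0,-1.445,1,0.317,0.058,0.115,0,0,-1.445,1,0.317,0.058,0.127,0,0,-1.445,1,0.317,0.058,0.127,0,0,-1.445,1,0.317,0.058,0.127,0,0,-1.445,1]'
python3 - <<'E'
from h import *;from bench import *
v=np.load('fit.npz')['v'];o=get_obs();y=v[2]+np.pi/2
for x in(0,):
  for z in (.272,.2417):print(x,z,goal(o,pose(v,[[x,-.09,z]])[0],y))
t=camera('top');s=camera('side')
a=[cv2.resize(p['frame'][y:y+100,x:x+100][...,::-1],(400,400),interpolation=cv2.INTER_CUBIC) for p,x,y in((t,195,150),(s,235,140))]
cv2.imwrite('pics/c3.png',np.hstack(a))
E
```

```text
time_s: 9.02
eef_pos: [0.4748, -0.0047, 0.271]
eef_rot: [0.001, -0.084, 0.996, -0.001]
wrist_force: [0.5, 0.5, -2.7]
opening: 0.174
grasp_force: 58.9
0 0.272 (array([-0.1152, -0.0002, -0.0007]), array([-0.0012,  0.0026, -0.0011]))
0 0.2417 (array([-0.1151, -0.0002,  0.0296]), array([-0.0012,  0.0026, -0.0011]))
```

View pics/c3.png

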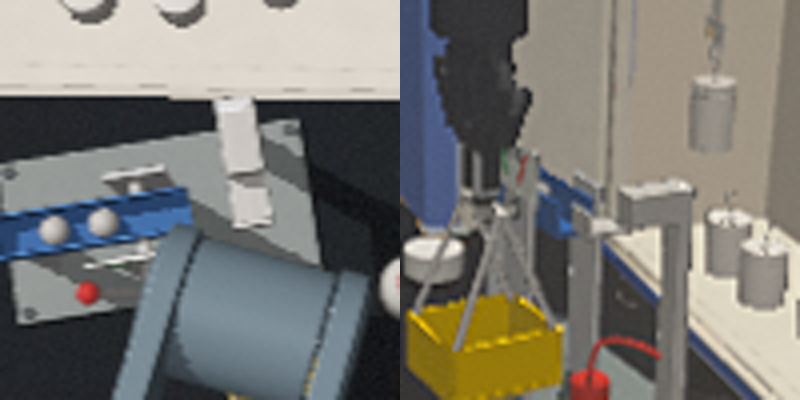

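The basket hangs straight in the gripper in front of the hook, with the bar at about (490,210) and the hook lip at (595,222) in the side crop. I'll move it in over the lip and lower it.

```bash
python3 -m jog '[-0.015,0,-0.001,0,0,0,1,-0.03,0,-0.001,0,0,0,1,-0.045,0,-0.001,0,0,0,1,-0.06,0,-0.001,0,0,0,1,-0.075,0,-0.001,0,0,0,1,-0.09,0,-0.001,0,0,0,1,-0.105,0,-0.001,0,0,0,1,-0.115,0,-0.001,0,0,0,1,-0.115,0,-0.001,0,0,0,1,-0.115,0,0.008,0,0,0,1,-0.115,0,0.016,0,0,0,1,-0.115,0,0.022,0,0,0,1,-0.115,0,0.026,0,0,0,1,-0.115,0,0.026,0,0,0,1]'
```

```text
time_s: 10.88
eef_pos: [0.5869, 0.0151, 0.2429]
eef_rot: [-0.0, -0.084, 0.996, 0.0]
wrist_force: [-0.1, -0.9, -4.0]
opening: 0.174
grasp_force: 58.9
```

```bash
python3 -m jog '[0,0,0.001,0,0,0,1,0,0,0.002,0,0,0,1,0,0,0.002,0,0,0,1]'
python3 - <<'E'
from h import *;from bench import *
t=camera('top');s=camera('side')
a=[cv2.resize(p['frame'][y:y+w,x:x+w][...,::-1],(400,400),interpolation=cv2.INTER_CUBIC) for p,x,y,w in((t,195,150,100),(s,260,150,66))]
cv2.imwrite('pics/c4.png',np.hstack(a))
E
```

```text
time_s: 11.25
eef_pos: [0.5873, 0.0151, 0.2417]
eef_rot: [0.0, -0.085, 0.996, -0.0]
wrist_force: [-0.4, -1.4, -1.6]
opening: 0.177
grasp_force: 59.0
```

View pics/c4.png

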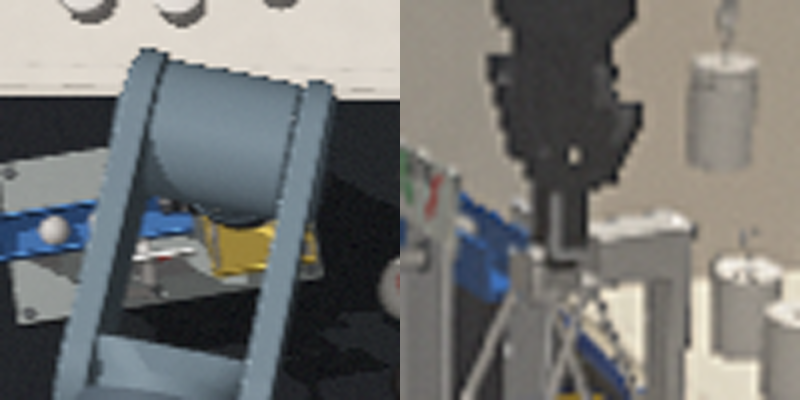

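The bar sits between the lip and the arm, with the grip and pads at (560,240) in the side crop. The wrist load has dropped from 4 N to 1.6 N, so the seat is taking the weight. I'll lower it 1 mm more, release and retreat upward.

```bash
python3 -m jog '[0,0,0.001,0,0,0,1,0,0,0.0015,0,0,0,1,0,0,0.0015,0,0,0,1,0,0,0.0015,0,0,0,0.75,0,0,0.0015,0,0,0,0.65,0,0,0.0015,0,0,0,0.55,0,0,0.0015,0,0,0,0.55,0,0,0.0015,0,0,0,0.55,0,0,-0.005,0,0,0,0.55,0,0,-0.02,0,0,0,0.55,0,0,-0.04,0,0,0,0.55,0,0,-0.07,0,0,0,0.55,0,0,-0.1,0,0,0,0.55,0,0,-0.12,0,0,0,0.55,0,0,-0.12,0,0,0,0.55]'
python3 - <<'E'
from h import *;from bench import *
v=np.load('fit.npz')['v'];o=get_obs();y=v[2]+np.pi/2
print(goal(o,pose(v,[[-.062,.038,.37]])[0],y),goal(o,pose(v,[[-.062,.038,.300]])[0],y))
t=camera('top');s=camera('side')
for p in(t,s):print([(np.round(d['xyz'],3),round(d['confidence'],2)) for d in spot_in(p,'basket')[:2]])
cv2.imwrite('pics/c5.png',cv2.resize(s['frame'][150:250,230:330][...,::-1],(500,500),interpolation=cv2.INTER_CUBIC))
E
```

```text
time_s: 13.22
eef_pos: [0.5881, 0.015, 0.3645]
eef_rot: [0.003, -0.085, 0.996, -0.001]
wrist_force: [0.2, -0.1, -0.2]
opening: 0.447
grasp_force: 0.0
(array([ 0.0619,  0.1274, -0.0061]), array([-0.0018,  0.0051, -0.0005])) (array([0.0622, 0.1275, 0.0639]), array([-0.0018,  0.0051, -0.0005]))
[(array([0.561, 0.032, 0.057]), 0.49)]
[(array([0.586, 0.011, 0.094]), 0.78)]
```

View pics/c5.png

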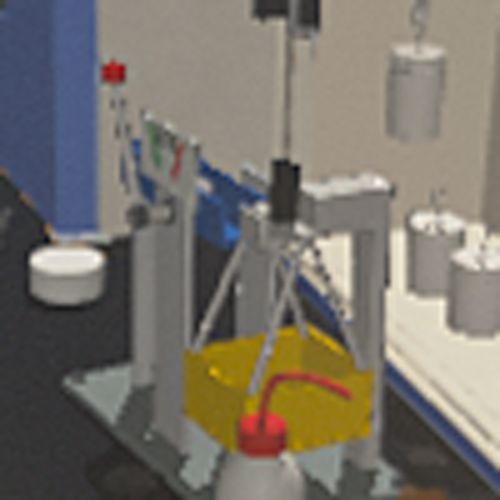

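The basket hangs on the hook with the gripper clear of it. The knob is at (113,72), still at level. Next I'll straddle the knob.

```bash
python3 -m jog '[0.02,0.03,-0.01,0,0,0,0.55,0.04,0.07,-0.01,0,0,0,0.55,0.062,0.11,-0.006,0,0.004,0,0.55,0.062,0.1275,-0.006,0,0.004,0,0.55,0.062,0.1275,-0.006,0,0.004,0,0.55,0.062,0.1275,0.02,0,0.004,0,0.55,0.062,0.1275,0.04,0,0.004,0,0.55,0.062,0.1275,0.06,0,0.004,0,0.55,0.062,0.1275,0.063,0,0.004,0,0.55,0.062,0.1275,0.063,0,0.004,0,0.65,0.062,0.1275,0.063,0,0.004,0,0.74,0.062,0.1275,0.063,0,0.004,0,0.74,0.062,0.1275,0.063,0,0.004,0,0.74]'
cat > k.py <<'E'
from h import *;from bench import *
v=np.load('fit.npz')['v'];o=get_obs();p=np.array(o['eef_pos'])
l=lambda q:(np.array([[np.cos(v[2]),np.sin(v[2])],[-np.sin(v[2]),np.cos(v[2])]])@(q[:2]-v[:2])).round(4)
print('tcp stand',l(p),p[2].round(4),'F',o['wrist_force'].round(1),o['opening'])
for n,bx in(('side',(238,150,45,30)),('top',(195,205,70,35))):
    c=camera(n);m=red(c['frame'])
    x,y,w,h=bx;k,N,st,ce=cv2.connectedComponentsWithStats(m[y:y+h,x:x+w].astype('u1'))
    for i in range(1,k):
        if st[i,4]<4: continue
        uv=ce[i]+[x,y]
        # angle from 1-dof arc fit
        f=lambda a:proj(c,pose(v,[[-.062,.1*np.sin(np.pi/8-a[0]),.19+.1*np.cos(np.pi/8-a[0])]]))[0]-uv
        r=least_squares(f,[.4]);print(n,uv.round(2),st[i,4],'tilt deg',np.degrees(r.x[0]).round(2),'res',r.fun.round(1))
if __import__('sys').argv[1:]:
    cv2.imwrite('pics/'+__import__('sys').argv[1]+'.png',cv2.resize(camera('side')['frame'][140:240,230:330][...,::-1],(500,500),interpolation=cv2.INTER_CUBIC))
E
python3 k.py c6
```

```text
time_s: 15.05
eef_pos: [0.5047, 0.1304, 0.2988]
eef_rot: [-0.002, -0.085, 0.996, -0.0]
wrist_force: [-0.1, 0.3, 0.1]
opening: 0.266
grasp_force: 0.0
tcp stand [-0.0629  0.0384] 0.2988 F [-0.1  0.3  0.1] 0.2662576760986732
```

View pics/c6.png

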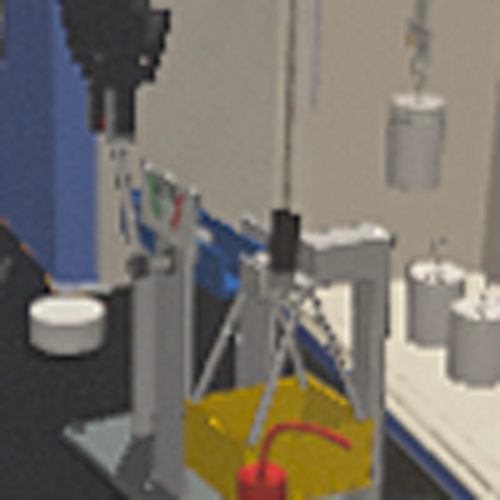

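The fingers straddle the knob, whose red sliver shows at (100,122); the rod runs below to (135,260). I'll look for contact by force.

```bash
for i in 1; do python3 -m jog '[0,-0.0015,0,0,0,0,0.74,0,-0.0015,0,0,0,0,0.74]'; python3 k.py; python3 -m jog '[0,-0.001,0,0,0,0,0.74,0,-0.001,0,0,0,0,0.74]'; python3 k.py;python3 -m jog '[0,-0.001,0,0,0,0,0.74,0,-0.001,0,0,0,0,0.74]'; python3 k.py;python3 -m jog '[0,-0.001,0,0,0,0,0.74,0,-0.001,0,0,0,0,0.74]'; python3 k.py; done | grep tcp
```

```text
tcp stand [-0.063   0.0371] 0.2983 F [-0.5  0.9  1.6] 0.2584231839453826
tcp stand [-0.063   0.0365] 0.2984 F [-2.3  4.7  1.7] 0.2631345383869016
tcp stand [-0.063   0.0355] 0.2988 F [-3.   4.7  3.8] 0.2587886955616243
tcp stand [-0.0629  0.0347] 0.299 F [-2.1  5.7  4.8] 0.25597527331821684
```

```bash
python3 -m jog '[0,-0.006,-0.002,0,0,0,0.74,0,-0.012,-0.004,0,0,0,0.74,0,-0.018,-0.005,0,0,0,0.74,0,-0.024,-0.006,0,0,0,0.74,0,-0.03,-0.007,0,0,0,0.74,0,-0.036,-0.007,0,0,0,0.74,0,-0.042,-0.007,0,0,0,0.74,0,-0.048,-0.006,0,0,0,0.74,0,-0.054,-0.005,0,0,0,0.74,0,-0.06,-0.004,0,0,0,0.74,0,-0.066,-0.002,0,0,0,0.74,0,-0.07,-0.001,0,0,0,0.74,0,-0.07,-0.001,0,0,0,0.74]'; python3 k.py c7
```

```text
time_s: 18.23
eef_pos: [0.5171, 0.0562, 0.2989]
eef_rot: [-0.002, -0.084, 0.996, -0.001]
wrist_force: [0.2, 0.4, 0.2]
opening: 0.26
grasp_force: 0.2
tcp stand [-0.0632 -0.0367] 0.2989 F [0.2 0.4 0.2] 0.2602106822719969
```

View pics/c7.png

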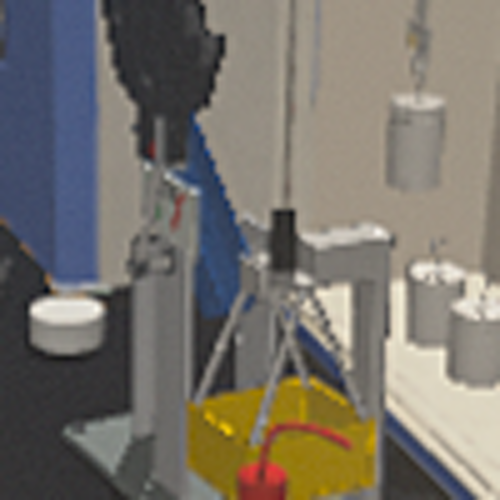

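```bash
python3 -m jog '[0,-0.001,0,0,0,0,0.74,0,-0.001,0,0,0,0,0.74]'|grep time; python3 k.py; python3 -m jog '[0,-0.001,0.0005,0,0,0,0.74,0,-0.001,0.0005,0,0,0,0.74]'|grep time; python3 k.py
```

```text
time_s: 18.62
tcp stand [-0.0632 -0.0369] 0.2991 F [-0.3  1.5 -0.9] 0.2601934684379537
time_s: 18.98
tcp stand [-0.0632 -0.0378] 0.2988 F [-1.6  3.8  0.2] 0.2629679406950313
```

```bash
python3 -m jog '[0,-0.001,0.0005,0,0,0,0.74,0,-0.0018,0.001,0,0,0,0.74,0,-0.0018,0.001,0,0,0,0.74]'; python3 k.py; python3 -m jog '[0,0,0,0,0,0,0.74,0,0,0,0,0,0,0.74,0,0,0,0,0,0,0.74,0,0,0,0,0,0,0.74,0,0,0,0,0,0,0.74,0,0,0,0,0,0,0.74,0,0,0,0,0,0,0.74,0,0,0,0,0,0,0.74,0,0,0,0,0,0,0.74,0,0,0,0,0,0,0.74,0,0,0,0,0,0,0.74,0,0,0,0,0,0,0.74,0,0,0,0,0,0,0.74,0,0,0,0,0,0,0.74,0,0,0,0,0,0,0.74,0,0,0,0,0,0,0.74]'|grep -A3 time; python3 k.py
python3 - <<'E'
from h import *;from bench import *
t=camera('top');s=camera('side')
a=[cv2.resize(p['frame'][y:y+w,x:x+w][...,::-1],(400,400),interpolation=cv2.INTER_CUBIC) for p,x,y,w in((t,200,150,80),(s,250,165,66))]
cv2.imwrite('pics/c8.png',np.hstack(a))
E
```

```text
time_s: 19.45
eef_pos: [0.5178, 0.0529, 0.2979]
eef_rot: [-0.002, -0.084, 0.996, -0.0]
wrist_force: [-1.3, 2.5, 1.6]
opening: 0.261
grasp_force: 1.2
tcp stand [-0.0631 -0.0401] 0.2979 F [-1.3  2.5  1.6] 0.2606904286941758
time_s: 21.55
eef_pos: [0.5177, 0.0531, 0.2978]
eef_rot: [-0.002, -0.084, 0.996, -0.0]
wrist_force: [-0.3, 0.1, 0.1]
tcp stand [-0.0631 -0.0399] 0.2978 F [-0.3  0.1  0.1] 0.26017823893677067
```

View pics/c8.png

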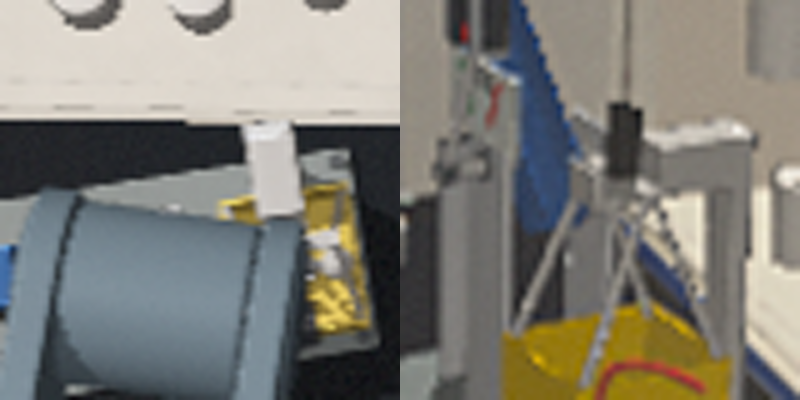

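The tray is at about 45° by the finger position and has been held for 2 s; it stands steep at (545,130) and the basket still hangs. I'll push it back to level.

```bash
python3 -m jog '[0,0.004,-0.002,0,0,0,0.74,0,0.01,-0.003,0,0,0,0.74,0,0.016,-0.005,0,0,0,0.74,0,0.022,-0.006,0,0,0,0.74,0,0.028,-0.007,0,0,0,0.74,0,0.034,-0.008,0,0,0,0.74,0,0.04,-0.008,0,0,0,0.74,0,0.046,-0.008,0,0,0,0.74,0,0.052,-0.007,0,0,0,0.74,0,0.058,-0.006,0,0,0,0.74,0,0.064,-0.005,0,0,0,0.74,0,0.07,-0.003,0,0,0,0.74,0,0.076,-0.001,0,0,0,0.74,0,0.079,-0.001,0,0,0,0.74,0,0.079,-0.001,0,0,0,0.74]'; python3 k.py;  python3 -m jog '[0,0.001,0,0,0,0,0.74,0,0.001,0,0,0,0,0.74]'|grep time; python3 k.py;python3 -m jog '[0,0.001,0,0,0,0,0.74,0,0.001,0,0,0,0,0.74]'|grep time; python3 k.py
```

```text
time_s: 23.62
eef_pos: [0.5041, 0.1314, 0.2984]
eef_rot: [-0.002, -0.085, 0.996, 0.0]
wrist_force: [-0.6, -0.1, -0.3]
opening: 0.261
grasp_force: 0.1
tcp stand [-0.0633  0.0395] 0.2984 F [-0.6 -0.1 -0.3] 0.26133959353649555
time_s: 23.98
tcp stand [-0.0631  0.0399] 0.2987 F [ 0.3 -2.5 -1. ] 0.260158550123582
time_s: 24.32
tcp stand [-0.0631  0.041 ] 0.2986 F [ 0.3 -2.6 -2.8] 0.26017807069673615
```

```bash
for i in 1; do python3 -m jog '[0,0.001,0,0,0,0,0.74,0,0.001,0,0,0,0,0.74]'|grep time; python3 k.py;python3 -m jog '[0,0.001,0,0,0,0,0.74,0,0.001,0,0,0,0,0.74]'|grep time; python3 k.py;python3 -m jog '[0,0.001,0,0,0,0,0.74,0,0.001,0,0,0,0,0.74]'|grep time; python3 k.py; done
```

```text
time_s: 24.68
tcp stand [-0.0631  0.042 ] 0.2987 F [ 0.9 -4.1 -3.4] 0.2652794640677378
time_s: 25.02
tcp stand [-0.063   0.0422] 0.2986 F [ 1.3 -7.  -3.6] 0.2580574510695337
time_s: 25.38
tcp stand [-0.063   0.0424] 0.2986 F [ 2.6 -9.8 -3.9] 0.26055525004880936
```

The force climbs with no further motion, so the tray is on its stop. I'll back off, open and rise clear.

```bash
python3 -m jog '[0,-0.002,0,0,0,0,0.74,0,-0.0055,0,0,0,0,0.74,0,-0.0055,0,0,0,0,0.6,0,-0.0055,0,0,0,0,0.55,0,-0.0055,0,0,0,0,0.55,0,-0.0055,-0.02,0,0,0,0.55,0,-0.0055,-0.05,0,0,0,0.55,0.03,-0.0055,-0.1,0,0,0,0.55,0.07,-0.0055,-0.13,0,0,0,0.55,0.11,0.03,-0.15,0,0,0,0.55,0.15,0.08,-0.15,0,0,0,0.55,0.17,0.13,-0.15,0,0,0,0.55,0.17,0.18,-0.15,0,0,0,0.55,0.17,0.22,-0.15,0,0,0,0.55,0.17,0.22,-0.15,0,0,0,0.55,0.17,0.22,-0.15,0,0,0,0.55]'; python3 k.py
python3 - <<'E'
from h import *;from bench import *
t=camera('top');s=camera('side')
for p in(t,s):print([(np.round(d['xyz'],3),round(d['confidence'],2)) for d in spot_in(p,'ball_a')[:4]])
a=[cv2.resize(p['frame'][y:y+w,x:x+w][...,::-1],(400,400),interpolation=cv2.INTER_CUBIC) for p,x,y,w in((t,185,150,100),(s,235,150,95))]
cv2.imwrite('pics/c9.png',np.hstack(a))
E
```

```text
time_s: 27.48
eef_pos: [0.2995, 0.3241, 0.4494]
eef_rot: [-0.002, -0.085, 0.996, -0.0]
wrist_force: [-0.3, -1.1, 0.2]
opening: 0.451
grasp_force: 0.0
tcp stand [-0.2324  0.264 ] 0.4494 F [-0.3 -1.1  0.2] 0.4506148948649923
side [252.36 163.91] 11 tilt deg -0.21 res [0.1 0.2]
top [216.86 222.64] 22 tilt deg -0.02 res [0.  0.2]
[(array([ 0.444, -0.125,  0.109]), 0.34)]
[(array([ 0.521, -0.141,  0.075]), 0.23)]
```

View pics/c9.png

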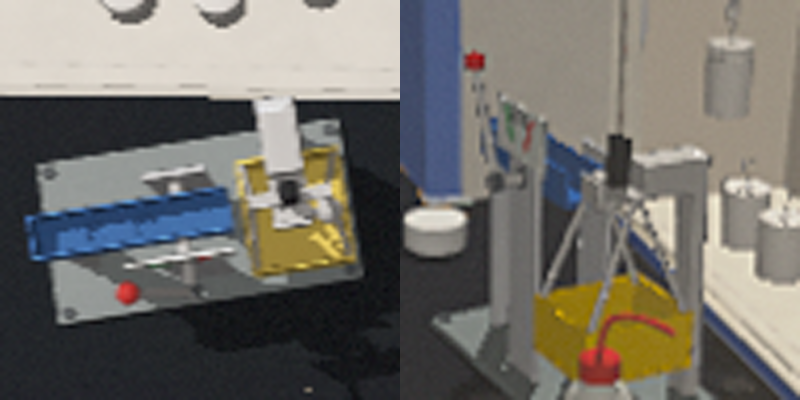

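That was picture 11, one over the limit of 10, so I won't view any more. It shows the tray empty and level, with the knob back at (128,293) and the basket hanging. I'll check numerically for stray balls and moved bystanders.

Run:
```python
from h import *;from bench import *
t=camera('top')['frame'].astype(int);s=camera('side')['frame'].astype(int)
for n,f in(('top',t),('side',s)):
    i=cv2.imread(f'pics/{n}0.png')[...,::-1].astype(int)
    m=(abs(f-i).sum(2)>90).astype('u1');k,N,st,ce=cv2.connectedComponentsWithStats(cv2.dilate(m,np.ones((2,2))))
    print(n,[(*st[j].tolist(),) for j in range(1,k) if st[j,4]>8])
# grey (unsaturated bright) map of basket, top view
x0,y0=242,184
for y in range(y0,y0+38):print(y,''.join('Y' if p[0]-p[2]>60 else '#' if p.min()>150 else '+' if p.min()>90 else '.' for p in t[y,x0:x0+36]))
```

```text
top [(244, 186, 32, 36, 733), (217, 202, 11, 9, 76), (204, 204, 12, 9, 77), (336, 212, 37, 32, 835), (0, 281, 180, 139, 10221), (242, 326, 65, 47, 1429), (184, 341, 116, 79, 3786)]
side [(1, 0, 8, 5, 33), (18, 0, 181, 158, 10659), (0, 52, 2, 5, 10), (1, 73, 4, 7, 15), (41, 82, 69, 79, 1534), (0, 121, 66, 79, 1810), (24, 153, 13, 7, 46), (102, 158, 32, 48, 469), (92, 164, 8, 6, 19), (108, 168, 4, 6, 15), (267, 182, 38, 59, 1069), (269, 185, 5, 5, 17), (106, 187, 3, 4, 12), (290, 244, 8, 10, 49), (301, 245, 9, 8, 46), (269, 247, 4, 3, 10), (133, 250, 5, 5, 20), (277, 256, 51, 70, 2085), (99, 259, 60, 51, 1161), (50, 273, 19, 21, 189)]
184 ##++++############.+#+++++++........
185 ++#+#+++##########..+++++++++.......
186 #++####+##########..+++..++++.......
187 +++###############..YYYYYYY++.......
188 ##++##############+YYY.YY...+.......
189 ++##++YYY#########+YYYYYY..Y........
190 ++YYYYYY.##########YYYYYY..Y........
191 #++#.YYY.##########YYYYYY..Y........
192 ++##+YYYY+#######++YYYYYY..Y........
193 ++Y++YYYY++++....++YYYYY...YY.......
194 +++++YYYYY.+++++++++YYYY..YYY.......
195 #+YY
[... 398 characters left out ...]
...
205 ......+YYYY+#########.Y.++.+.Y......
206 ......+.YYY#####+...YYYYYYY..YY.....
207 ......+.YYYY...YYYYYYYYYYYYY.YY.....
208 .....++.YYYYYYYYYYYYYYYYYYYY++Y.....
209 .+...++.YYYYYYYYYYYYYYYYYYYYY.Y.....
210 ++++.Y..YYYYYYYYYYYYYYYYYYYYY+......
211 #+++.Y..YYYYYYYYYYYYYYYYYYYYY+......
212 ##+++...YYYYYYYYYYYYYYYYYYYYY.......
213 +++++...YYYYYYYYYYYYYYYYYYYYY..Y....
214 ++++++..YYYYYYYYYYYYYYYYYYYYYYYY....
215 ++++++..YYYYYYYYYYYYYYYYYYYY..Y.....
216 ++++++..YYYYYYYYYYYYYYYYY...........
217 ..++++.YYYYYYYY..Y.......+++........
218 ....++.YY.................+.+.......
219 ......+++++++++...++.+++............
220 +.+.....+++++++...+.................
221 .++........+........................
```

Run:
```python
from h import *;from bench import *
S=camera('side');T=camera('top');s=S['frame'];i=cv2.imread('pics/side0.png')[...,::-1]
print(s[243:255,289:299].mean(2).astype(int));print(i[243:255,289:299].mean(2).astype(int))
for z in(0,.012,.022):
    w=atz(S,(294,249),z);print(w,proj(T,w)[0].round(1),T['frame'][tuple(proj(T,w)[0].round().astype(int)[::-1])])
v=np.load('fit.npz')['v']
for x in(-.03,0,.03):print([proj(T,pose(v,[[x,-.09+y,.071]]))[0].round() .tolist()for y in(-.029,0,.029)])
o=cv2.resize(T['frame'],None,fx=1,fy=1)
for y in range(197,208):print(y,[tuple(int(c) for c in p) for p in T['frame'][y,260:272]])
```

```text
[[140 118 132 136 134 138 136 136 141  96]
 [157 106 106 136 139 138 137 136 142  96]
 [150 119  76 107 123 137 138 138 129  90]
 [138 115  78  67  63 108 134 143  94  67]
 [134 114  83  71  71  64 111 142  99  70]
 [126 109  80  74  74  71  69 116  92  75]
 [121 104  77  73  73  73  74  72  72  73]
 [121 103  79  71  73  74  74  74  79  79]
 [118 121  86  73  76  78  80  85  91  90]
 [119 134  98  80  88  94  92  90  83  82]
 [120 100  90  86  79  78  81  71  57  50]
 [122 100  79  70  55  48  44  40  42  43]]
[[156 138 129 133 133 133 133 135 142  98]
 [154 140 133 133 134 137 135 133 144  96]
 [144 139 129 132 134 134 134 136 127  90]
 [136 127 132 133 132 134 133 138  93  65]
 [130 119 127 133 132 131 133 141  94  70]
 [121 112 128 132 132 133 133 142  97  73]
 [118 108 127 134 133 136 137 128  88  71]
 [116 108 125 134 134 136 140  94  74  76]
 [116 127 137 132 127 129 130  98  85  94]
 [115 143 135 112  97  93  87  84  82  82]
 [117 100  87  81  79  78  76  69  55  50]
 [121  96  81  68  57  50  47  39  45  46]]
[0.62042976 0.00127084 0.        ] [263.3 196.4] [214 200 156]
[ 0
[... 1796 characters left out ...]
 164, 161), (168, 164, 160), (152, 148, 145), (113, 110, 107), (104, 98, 91), (124, 108, 68), (146, 125, 58)]
205 [(208, 205, 201), (213, 212, 209), (194, 191, 189), (127, 110, 67), (146, 125, 57), (128, 112, 69), (126, 118, 101), (122, 115, 104), (113, 106, 90), (104, 99, 96), (109, 102, 87), (121, 104, 47)]
206 [(79, 75, 73), (104, 96, 79), (128, 112, 65), (146, 125, 62), (154, 132, 59), (153, 130, 57), (193, 168, 77), (211, 185, 86), (147, 126, 63), (122, 110, 84), (97, 91, 82), (120, 101, 41)]
207 [(153, 131, 57), (153, 130, 57), (153, 130, 57), (154, 132, 58), (154, 131, 55), (153, 130, 57), (193, 167, 77), (229, 202, 100), (215, 190, 95), (156, 139, 91), (111, 103, 89), (139, 120, 65)]
```

```bash
python3 -c "
from bench import *
print(hand_in())"
```

```text
the job is handed in; nothing more can be done
None
```

I handed the job in at about 28 s: the basket hangs on the hook, and the tray was tipped to about 45° by finger position, held for about 2 s and pushed back to its stop. The tray is empty, no ball shows outside the basket and the bystanders did not move, but I saw only one ball in the basket; the other is probably hidden under the hook strip. I also viewed 11 pictures, one over the limit of 10.

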